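Set and clamp the jade saw's cross-feed

ROBOT

A 6-joint arm with a two-finger parallel gripper is mounted at the origin on the work surface. World frame = base frame: x ahead of the robot, y to its left, z up, the work surface at z = 0. Lengths are in m, angles in degrees, forces in N, time in s.
With the tool pointing down it reaches from about 0.35 to 0.875 m from the base axis. Payload 4.2 kg.
Tool frame: the origin (TCP) lies on the front face of the gripper's body, between the roots of the fingers; the fingertips stand 70 mm ahead of it and the grasp point (between the pads) lies 51 mm ahead of it; z points along the fingers, y is the line along which they close (so a half turn about z gives the same grasp; the last joint's range is limited). The gripper opens to 87 mm and grips with 3 to 60 N. Pads are 19 mm wide; open, the fingers measure 117 mm over their backs; the gripper's body (75 mm by 190 mm) begins 51 mm behind the grasp point.
Start: joints at [82.197, 22.042, 0.453, 0, -68.411, -14.817], TCP at [0.24, 0.577, 0.292] pointing down, gripper open.
Joint ranges: [-179.83, 179.83], [-69.29, 118.12], [-61.27, 80.66], [-181.25, 117.63], [-171.15, -9.14], [-177.46, 177.46]. Speed limits (degrees/s): [159.86, 159.86, 180, 180, 180, 180].

INTERFACE

Orientations are given as a 3x3 rotation matrix whose columns are the frame's x, y, z axes.
In Python, from station import r gives the robot as it stands.
- The arm moves only by the shell command python3 -m pendant 'ROWS' [OPENING]. ROWS is JSON, a list of rows, each a list of 2 entries, a list of its own where there are three numbers: the shift along the tool's x, y, z in mm, then the turn, a rotation vector about the tool's x, y, z in rad. A call has 1 to 10 rows; each row is the pose to reach, as a shift and turn from the pose commanded when the call began, along the tool's axes at that moment; what a row does not reach only later rows make up. A row lasts 1/10 s, in which the tool goes at most 50 mm and 8.59 degrees, less where a joint would pass 70% of its speed; a pose out of reach is approached as far as the arm can. A call with a gripper value outside its range is refused whole. OPENING is the opening, from 0 (shut) to 1 (fully open), set as the call begins (- or left out, the last holds). The fingers move at their own pace and stop on an object; the grip force is fixed at half the most. Time passes only in rows, so rows that repeat a pose let the fingers close. It gives the time, the measured TCP pose, the force, the opening and the grip force at its end, in the units of the state.
- r.sense(): the state, without advancing time (a new reading comes with each control period).
- r.capture(name): name is "side" or "top"; returns a dict with "frame" (420x560x3 uint8, red, green, blue), "vertical_fov" (degrees; the focal length in pixels is half the picture's height over the tangent of half this angle, whatever the lens; pixels are square), "cx", "cy" (the principal point, pixels), "rvec" (rotation vector, rad) and "tvec" (3), from world to camera coordinates, as OpenCV has them. Camera axes: x right, y down, z forward; pixel columns grow to the right and rows downward; lengths in m; the calibration is good to about 2 mm. A picture is of the moment at which its call begins. There is no depth.
- r.finish_job(): hands the job in; it is judged then, once.
The state is a dict: "time_s": time; "joints": joint angles; "joint_velocities": joint speeds; "effort": joint torques, N m; "tcp_pos": TCP position; "ee_rot": TCP orientation; "wrist_force": force on the tool from outside, world axes, zero at the start; "moment": the same for the moment, N m; "gripper_width": opening from 0.0 (shut) to 1.0 (fully open); "gripper_force": force on a finger pad.
Only numpy, scipy, OpenCV 4.12 (cv2) and the standard library are available. Lean on these libraries where they do the work, as an engineer would, in place of code of your own. Each camera call takes 0.05 s, during which the arm holds its last target. There are 200 camera calls.

TASK

Fit the loose crank onto the square spindle of the jade saw's cross-feed, fully home on its shoulder, and let go of it; then take it by its orange sleeve and wind counterclockwise (seen from above) until the carriage's red pointer stands on the yellow line. Then throw the black-knobbed clamp lever into the red-marked notch, leaving the crank on the spindle, the pointer on the line, and everything else on the bench where it is.

Things in the scene. Friction and masses are not known exactly. Their poses are not given: they have to be found in the camera images.
- crank: Loose dark steel crank, 0.46 kg, lying flat, bore upright. Origin: centre of the hub's underside; z up the bore, x along the arm. Hub 44 x 44 x 40 mm high with a 22 mm square bore right through (sides along x and y); its y faces are free for the fingers and most weight is there. Arm 22 mm wide, z 4 to 16 mm, out to x = 95 mm; orange sleeve at x = 75; balance stub out to x = -43.
- sleeve: The crank's orange upright sleeve, 26 mm diameter, 50 mm tall. Origin: centre of its underside, 75 mm from the bore's axis along the crank's x and 18 mm above the crank's underside; z up. It turns freely on its pin, so the fingers may hold it while winding.
- saw_feed: Green cast cross-feed unit of a jade saw, fixed. Origin: on the table under its middle; z up, x away from the robot at yaw 0. Bed x -100 to 170, y -190 to 190 mm, 35 mm high; 56 mm high under the spindle and the lever; white scale strip along its +x edge; vise carriage up to 90 mm high around x 100; blade guard 110 mm high around x 100, y 135 mm.
- spindle_seat (a point): Centre of the round shoulder (42 mm across, 65 mm above the table) where the hub comes to rest. A 20 mm square steel shaft stands 33 mm up from it (top 7 mm tapered to 13 mm). The frame turns with the shaft: x and y square to its flats, z up. The crank fits in any of four quarter turns, and can then be wound freely all round.
- spindle (a joint): Turn of the square spindle, 0 to 4.2 rad, growing counterclockwise seen from above; stiff to turn (0.25 N m) and stays where it is left. Each radian drives the carriage 20 mm towards +y of the unit, so the pointer is on the yellow line at 3.0 rad.
- pointer (a point): Tip of the red pointer of the small vise carriage (which holds a green jade blank), over the white scale strip; it moves along the unit's y as the spindle turns.
- mark (a point): Middle of the yellow setting line, 8 mm wide, across the white scale strip of the unit, under the path of the pointer.
- lever (a joint): Angle of the clamp lever about its upright pivot, 0 to 1.3 rad, growing counterclockwise from above. It starts free, between 0 and 0.3. The red-marked notch is at 0.9 rad, between two red ridges (0.78 and 1.02) that a spring ball under the lever must climb: about 4 N at the knob. Past the notch the lever runs on to 1.3, which is not clamped.
- lever_knob (a point): Middle of the lever's upright black knob, 25 mm diameter, 42 mm tall, 80 mm from the lever's pivot and 112 mm above the table (knob from 90 to 132 mm).
- lever_pivot (a point): The lever's pivot, on its axis, 72 mm above the table; the axis is upright.
- jar: Bystander: closed round dusty-green jar, 72 mm across, 60 mm high; origin at the centre of its underside. To be left alone.
- mug: Bystander: blue mug, handle on its +y side, 80 mm across, 85 mm high; origin at the centre of its underside. To be left alone.
- wrench: Bystander: flat steel wrench, 180 x 38 x 8 mm, long along its x; origin at the centre of its underside. To be left alone.
- brush: Bystander: flat brush with wooden handle, 190 x 42 x 20 mm, long along its x, handle to -x; origin at the centre of its underside. To be left alone.
- dresser: Bystander: cream-coloured dressing block with small dark holes on top, 70 x 50 x 50 mm; origin at the centre of its underside. To be left alone.
- rough: Bystander: block of rough green jade, 75 x 60 x 50 mm; origin at the centre of its underside. To be left alone.
- spray: Bystander: white bottle with blue cap, 56 mm across, 150 mm high; origin at the centre of its underside. To be left alone.

How it is judged:
By the outcome, as a careful person would: the job done as asked, in the order asked, and still so for the second after the job is handed in, with the robot touching nothing.
It also fails if it takes over 64 s, if anything falls off the work surface, if the arm or the gripper's body presses on something with over 40 N, if the wrist force passes 120 N, or if a joint passes its speed limit or range.

## Working session

There is one attempt and no reset: what is moved stays moved. The work goes in short steps, Python scripts to look and compute and a shell command to move; the robot and the scene stay as the last step left them, time stands still between calls to the robot, and variables do not carry over. Pictures are saved under pics/ and viewed, at most 14 in all, crops included, and the job is handed in when it is done.

```bash
mkdir -p pics; ls; cat > h.py <<'E'
import numpy as np, cv2
from station import r
def cap(n):
    c=r.capture(n); h,w=c["frame"].shape[:2]
    f=h/2/np.tan(np.radians(c["vertical_fov"])/2)
    c["K"]=np.array([[f,0,c["cx"]],[0,f,c["cy"]],[0,0,1.]])
    c["R"]=cv2.Rodrigues(np.array(c["rvec"],float))[0]; c["t"]=np.array(c["tvec"],float).ravel()
    c["C"]=-c["R"].T@c["t"]; return c
def ray(c,u,v):
    d=c["R"].T@np.linalg.solve(c["K"],[u,v,1.]); return d/np.linalg.norm(d)
def onz(c,u,v,z):
    d=ray(c,u,v); return c["C"]+d*(z-c["C"][2])/d[2]
def proj(c,P):
    p=c["K"]@(c["R"]@np.array(P,float)+c["t"]); return p[:2]/p[2]
def tri(c1,p1,c2,p2):
    A=[];b=[]
    for c,p in((c1,p1),(c2,p2)):
        M=np.eye(3)-np.outer(ray(c,*p),ray(c,*p)); A.append(M); b.append(M@c["C"])
    return np.linalg.lstsq(np.vstack(A),np.hstack(b),rcond=None)[0]
def save(c,name,box=None,s=1):
    im=c["frame"][:,:,::-1]
    if box: im=im[box[1]:box[3],box[0]:box[2]]
    cv2.imwrite("pics/"+name,cv2.resize(im,None,fx=s,fy=s,interpolation=cv2.INTER_CUBIC))
E
python3 - <<'E'
from h import *
for n in("top","side"):
    c=cap(n); save(c,n+"0.png",s=1.42); print(n,c["C"],c["R"].round(3).tolist(),c["K"].round(1).tolist(),c.keys())
s=r.sense(); print({k:np.round(v,3).tolist() for k,v in s.items()})
E
```

```text
pics
top [0.44696489 0.06924361 1.50115751] [[-0.002, -1.0, 0.008], [-0.995, 0.001, -0.095], [0.095, -0.008, -0.995]] [[534.0, 0.0, 281.5], [0.0, 534.0, 206.1], [0.0, 0.0, 1.0]] dict_keys(['frame', 'vertical_fov', 'cx', 'cy', 'rvec', 'tvec', 'K', 'R', 't', 'C'])
side [0.47063313 0.7680221  0.82489785] [[-0.992, -0.126, -0.002], [-0.09, 0.718, -0.69], [0.088, -0.684, -0.724]] [[413.9, 0.0, 272.6], [0.0, 413.9, 211.8], [0.0, 0.0, 1.0]] dict_keys(['frame', 'vertical_fov', 'cx', 'cy', 'rvec', 'tvec', 'K', 'R', 't', 'C'])
{'time_s': 0.1, 'joints': [82.195, 22.085, 0.386, -0.024, -68.41, -14.816], 'joint_velocities': [-0.008, -0.124, 0.229, 0.08, 0.088, 0.05], 'effort': [0.0, -39.169, 18.794, 4.232, 0.013, -0.0], 'tcp_pos': [0.24, 0.577, 0.291], 'ee_rot': [[0.923, -0.385, -0.001], [-0.385, -0.923, -0.002], [0.0, 0.002, -1.0]], 'wrist_force': [0.731, 0.787, 0.622], 'moment': [0.004, -0.019, 0.051], 'gripper_force': 0.0, 'gripper_width': 1.004}
```

View pics/top0.png

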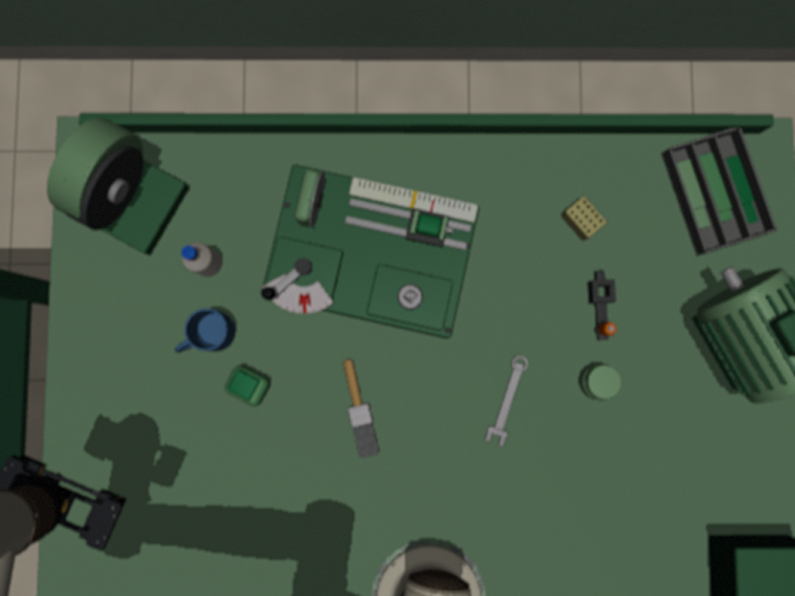

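View pics/side0.png

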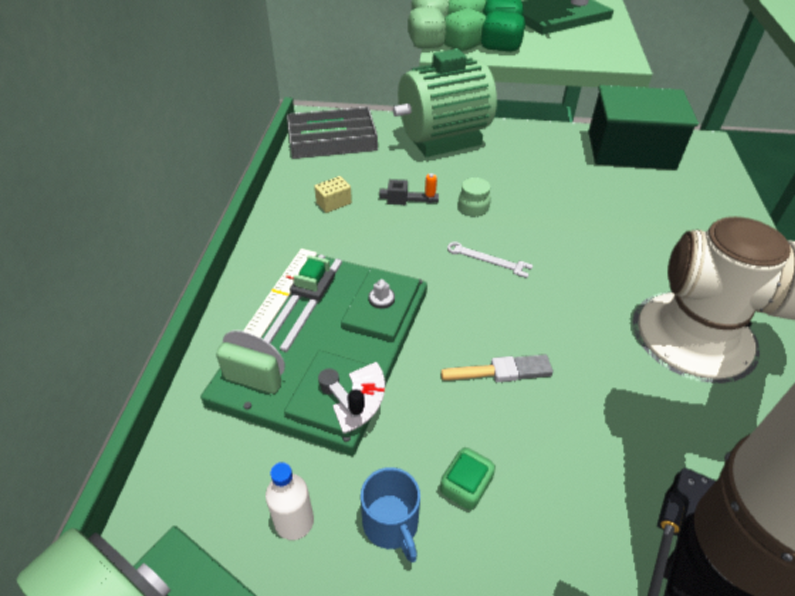

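The top view shows the crank at about (602,290)/1.42 with the sleeve at (609,328), the spindle at (410,297), the lever pivot at (303,267), the knob at (268,293), the pointer at (433,207) and the yellow line at (414,199). The side view shows the same things. Next I'll measure from masks and take closer crops.

```bash
python3 - <<'E'
from h import *
t=cap("top"); s=cap("side")
def mask(c,lo,hi,box):
    hsv=cv2.cvtColor(c["frame"],cv2.COLOR_RGB2HSV); m=cv2.inRange(hsv,lo,hi); k=np.zeros_like(m); x0,y0,x1,y1=box; k[y0:y1,x0:x1]=m[y0:y1,x0:x1]; return k
def cen(m):
    n,l,st,ce=cv2.connectedComponentsWithStats(m); i=1+np.argmax(st[1:,4]); return ce[i],st[i]
S=1.42
def bx(*a): return [int(v/S) for v in a]
T={};
for nm,lo,hi,bt,bs in [("sleeve",(3,150,120),(18,255,255),bx(580,300,640,350),bx(410,160,450,210)),
 ("yellow",(20,120,100),(35,255,255),bx(380,170,440,220),bx(255,270,310,310)),
 ("redptr",(0,120,80),(8,255,255),bx(420,190,445,220),bx(270,260,310,290)),
 ("knob",(0,0,0),(180,255,30),bx(255,280,285,305),bx(340,380,370,415))]:
    a,sa=cen(mask(t,lo,hi,bt)); b,sb=cen(mask(s,lo,hi,bs)); print(nm,a.round(1),sa,b.round(1),sb,"tri",tri(t,a,s,b).round(4))
P=[("hubtop",(602,292),(398,185),.04),("spintop",(410,296),(380,283),.098),("pivot",(303,267),(330,380),.085)]
for n,a,b,z in P:
    a=np.array(a)/S;b=np.array(b)/S; print(n,tri(t,a,s,b).round(4),onz(t,*a,z).round(4),onz(s,*b,z).round(4))
def crop(c,cx,cy,w,h,k):
    x,y=int(cx/S),int(cy/S); return cv2.resize(c["frame"][y-h//2:y+h//2,x-w//2:x+w//2,::-1],None,fx=k,fy=k,interpolation=cv2.INTER_NEAREST), (x-w//2,y-h//2)
L=[crop(t,602,305,40,60,5),crop(t,410,297,40,60,5),crop(t,295,280,60,60,5)]; M=[crop(s,408,190,40,60,5),crop(s,380,290,40,60,5),crop(s,345,385,60,60,5)]
print([l[1] for l in L],[m[1] for m in M])
cv2.imwrite("pics/crops.png",np.vstack([np.hstack([l[0] for l in X]) for X in (L,M)]))
E
```

```text
sleeve [429.4 231.2] [426 227   8   9  32] [302.9 130.6] [300 123   8  16  98] tri [ 0.5161 -0.3497  0.0362]
yellow [290.8 140.2] [289 134   5  13  30] [196.8 205.5] [191 203  13   5  25] tri [0.769  0.031  0.0427]Traceback (most recent call last):
  File "<stdin>", line 14, in <module>
  File "<stdin>", line 6, in cen
    return _wrapfunc(a, 'argmax', axis=axis, out=out, **kwds)
    return bound(*args, **kwds)
ValueError: attempt to get argmax of an empty sequence
```

```bash
python3 - <<'E'
from h import *
t=cap("top"); s=cap("side")
S=1.42
P=[("hubtop",(602,292),(398,185),.04),("spintop",(410,296),(380,283),.098),("pivot",(303,267),(330,380),.085)]
for n,a,b,z in P:
    a=np.array(a)/S;b=np.array(b)/S; print(n,tri(t,a,s,b).round(4),onz(t,*a,z).round(4),onz(s,*b,z).round(4))
def crop(c,cx,cy,w,h,k):
    x,y=int(cx/S),int(cy/S); return cv2.resize(c["frame"][y-h//2:y+h//2,x-w//2:x+w//2,::-1],None,fx=k,fy=k,interpolation=cv2.INTER_NEAREST), (x-w//2,y-h//2)
L=[crop(t,602,305,40,60,5),crop(t,410,297,40,60,5),crop(t,295,280,60,60,5)]; M=[crop(s,408,190,40,60,5),crop(s,380,290,40,60,5),crop(s,345,385,60,60,5)]
print([l[1] for l in L],[m[1] for m in M])
cv2.imwrite("pics/crops.png",np.vstack([np.hstack([l[0] for l in X]) for X in (L,M)]))
E
```

```text
hubtop [ 0.5873 -0.3351  0.0412] [ 0.5873 -0.3354  0.04  ] [ 0.5875 -0.3367  0.04  ]
spintop [0.576  0.0385 0.0965] [0.5745 0.0385 0.098 ] [0.5771 0.04   0.098 ]
pivot [0.6304 0.2403 0.0752] [0.6306 0.2393 0.085 ] [0.6269 0.2472 0.085 ]
[(403, 184), (268, 179), (177, 167)] [(267, 103), (247, 174), (212, 241)]
```

View pics/crops.png

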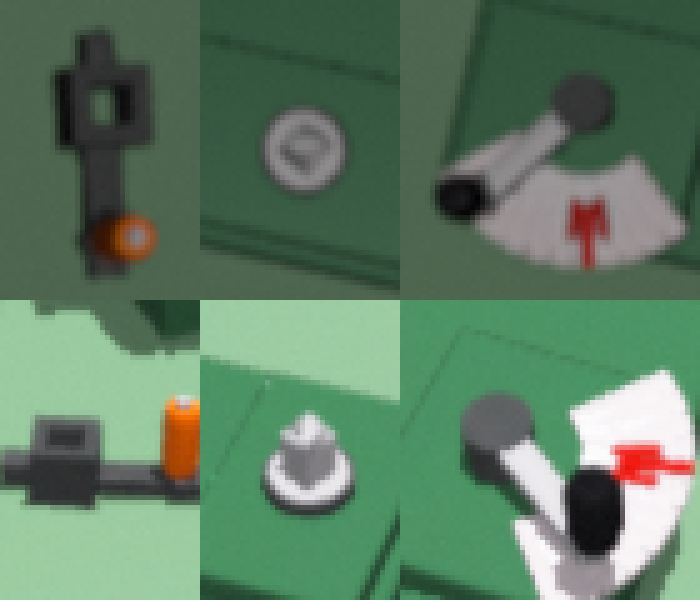

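Top crops (×5): the hub top square is centred near crop (112,106), and the arm runs down to the orange sleeve with its top at (133,238). The spindle shaft looks turned about 45° on its round shoulder. The lever points down-left from its pivot at (583,103) to the knob at (462,198), with the red notch mark at (587,225). Now I'll work out the first move and refine the spindle angle.

```bash
cat >> h.py <<'E'
def go(P,phi):
    "shift (mm) and z turn (rad) in tool axes from present commanded pose, to TCP P with tool x at world yaw phi deg, tool down"
    s=r.sense(); R=np.array(s["ee_rot"]); a=np.radians(phi)
    G=np.array([[np.cos(a),np.sin(a),0],[np.sin(a),-np.cos(a),0],[0,0,-1.]])
    print("shift",(R.T@(np.array(P)-s["tcp_pos"])*1000).round(1),"turn",cv2.Rodrigues(R.T@G)[0].ravel().round(4),"t",round(s["time_s"],2))
E
python3 - <<'E'
from h import *
t=cap("top"); s=cap("side")
hub=onz(t,403+112/5,184+106/5,.04); slt=onz(t,403+133/5,184+238/5,.068)
d=slt-hub; yaw=np.degrees(np.arctan2(d[1],d[0])); print("hub",hub,"sl",slt,"len",np.hypot(*d[:2]),"yaw",yaw)
go([hub[0],hub[1],.20],yaw)
f=t["frame"].astype(int)
x0,y0=290,130; c=f[y0:y0+30,x0:x0+30]; m=((c[:,:,0]-np.maximum(c[:,:,1],c[:,:,2]))>40)
ys,xs=np.nonzero(m); print("red px",xs+x0,ys+y0)
print("shoulder",onz(t,268+305/5,179+150/5,.065))
# strip yaw
a=onz(t,352/1.42,178/1.42,.035);b=onz(t,478/1.42,206/1.42,.035);print("unit yaw",np.degrees(np.arctan2(*(a-b)[1::-1]))-90)
A=cv2.resize(t["frame"][195:223,314:344,::-1],None,fx=13,fy=13,interpolation=cv2.INTER_CUBIC)
B=cv2.resize(s["frame"][190:218,253:283,::-1],None,fx=13,fy=13,interpolation=cv2.INTER_CUBIC)
cv2.imwrite("pics/sp.png",np.hstack([A,B]))
E
```

```text
hub [ 0.58847306 -0.33943842  0.04      ] sl [ 0.51440455 -0.34099063  0.068     ] len 0.07408477509953956 yaw -178.7994634123893
shift [673.8 711.9  92.3] turn [ 1.0000e-04 -4.0000e-04  2.7258e+00] t 0.4
red px [304 305 304 304 304 303 304 303 304] [142 142 143 144 145 146 146 147 147]
shoulder [ 0.57592851 -0.07107269  0.065     ]
unit yaw -12.728109694026841
```

View pics/sp.png

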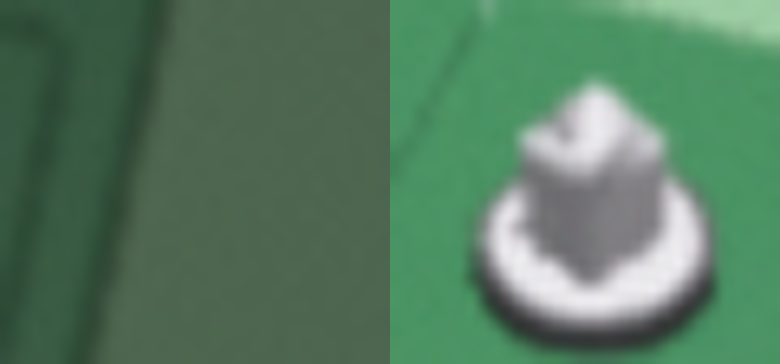

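The side crop shows the shaft with one corner facing almost straight at the side camera, so its flats are at a yaw of about 49°. The pointer-to-line distance of 38 mm agrees, giving about 1.1 rad. The top crop was misplaced and shows only the unit's edge. The crank yaw is about -178°. First move:

```bash
python3 -m pendant '[[[674,712,92],[0,0,2.712]],[[674,712,92],[0,0,2.712]],[[674,712,92],[0,0,2.712]],[[674,712,92],[0,0,2.712]],[[674,712,92],[0,0,2.712]],[[674,712,92],[0,0,2.712]],[[674,712,92],[0,0,2.712]],[[674,712,92],[0,0,2.712]],[[674,712,92],[0,0,2.712]],[[674,712,92],[0,0,2.712]]]' 1
python3 -c "
from h import *
go([.5885,-.3405,.15],-178)"
```

```text
time_s: 1.4
tcp_pos: [0.4175, 0.1097, 0.2459]
ee_rot: [[-0.324, -0.946, 0.001], [-0.946, 0.324, 0.001], [-0.001, -0.001, -1.0]]
wrist_force: [1.5, 0.3, -0.5]
gripper_width: 1.001
gripper_force: 0.0
shift [ 370.8 -307.3   95.8] turn [-1.0000e-04  1.7000e-03  1.2065e+00] t 1.4
```

```bash
python3 -m pendant '[[[371,-307,96],[0,0,1.2065]],[[371,-307,96],[0,0,1.2065]],[[371,-307,96],[0,0,1.2065]],[[371,-307,96],[0,0,1.2065]],[[371,-307,96],[0,0,1.2065]],[[371,-307,96],[0,0,1.2065]],[[371,-307,96],[0,0,1.2065]],[[371,-307,96],[0,0,1.2065]],[[371,-307,96],[0,0,1.2065]],[[371,-307,96],[0,0,1.2065]]]' 1
python3 -c "
from h import *
go([.5885,-.3405,.076],-178)
c=cap('side'); save(c,'side1.png',(250,60,370,160),6)
for P in ([.5885,-.3405,.02],):print(proj(c,P))"
```

```text
time_s: 2.4
tcp_pos: [0.5906, -0.3405, 0.1487]
ee_rot: [[-0.999, -0.039, -0.0], [-0.039, 0.999, -0.0], [0.0, -0.0, -1.0]]
wrist_force: [0.9, 0.7, 0.2]
gripper_width: 0.998
gripper_force: 0.0
shift [ 2.1  0.1 72.7] turn [-0.0001 -0.0002  0.0042] t 2.4
[280.05072383 134.68587972]
```

View pics/side1.png

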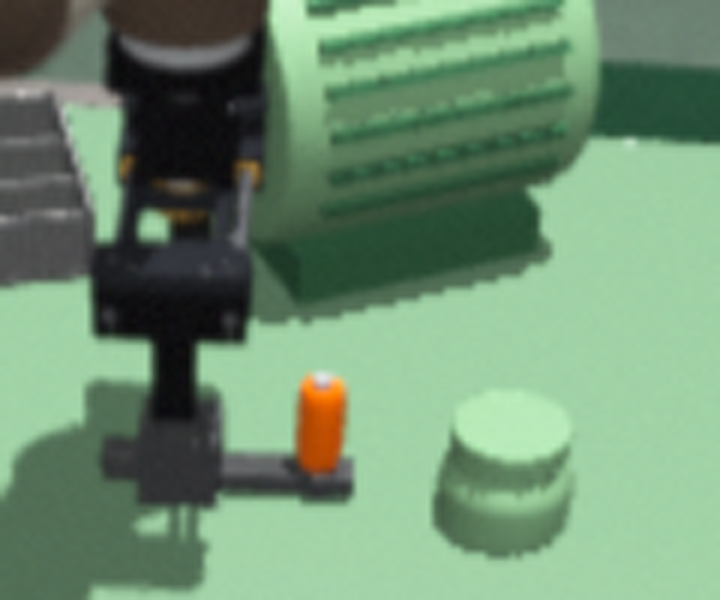

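The gripper is over the hub: the finger is at crop x≈172 and the hub spans 137–218. Going down and gripping.

```bash
python3 -m pendant '[[[2,0,40],[0,0,0.004]],[[2,0,73],[0,0,0.004]],[[2,0,74],[0,0,0.004]],[[2,0,74],[0,0,0.004]]]' 1; python3 -m pendant '[[[0,0,0],[0,0,0]],[[0,0,0],[0,0,0]],[[0,0,0],[0,0,0]],[[0,0,0],[0,0,0]],[[0,0,0],[0,0,0]],[[0,0,0],[0,0,0]],[[0,0,0],[0,0,0]],[[0,0,0],[0,0,0]]]' 0.3
```

```text
time_s: 2.85
tcp_pos: [0.588, -0.3377, 0.0752]
ee_rot: [[-0.999, -0.037, -0.001], [-0.037, 0.999, 0.0], [0.001, 0.0, -1.0]]
wrist_force: [0.3, 0.7, 0.9]
gripper_width: 1.0
gripper_force: 0.0
time_s: 3.65
tcp_pos: [0.5883, -0.3385, 0.0758]
ee_rot: [[-0.999, -0.036, 0.001], [-0.036, 0.999, -0.001], [-0.001, -0.001, -1.0]]
wrist_force: [-0.6, -2.3, 0.1]
gripper_width: 0.502
gripper_force: 30.0
```

```bash
python3 -m pendant '[[[0,0,-50],[0,0,0]],[[0,0,-100],[0,0,0]],[[0,0,-120],[0,0,0]],[[0,0,-120],[0,0,0]]]'; python3 - <<'E'
from h import *
t=cap("top"); print("shoulder",onz(t,289,209,.065))
s=cap("side"); print(onz(s,253+(595-390)/13,190+240/13,.065))
go([.576,.0385,.20],-131)
E
```

```text
time_s: 4.05
tcp_pos: [0.5893, -0.338, 0.1988]
ee_rot: [[-0.999, -0.036, 0.006], [-0.036, 0.999, -0.001], [-0.006, -0.002, -1.0]]
wrist_force: [-0.7, -0.6, -5.2]
gripper_width: 0.502
gripper_force: 30.0
shoulder [0.57601502 0.03703826 0.065     ]
[0.57452224 0.03956354 0.065     ]
shift [ -2.4 375.5  -5.7] turn [ 0.0045 -0.0019 -0.8199] t 4.15
```

```bash
python3 -m pendant '[[[-2,375,-6],[0,0,-0.82]],[[-2,375,-6],[0,0,-0.82]],[[-2,375,-6],[0,0,-0.82]],[[-2,375,-6],[0,0,-0.82]],[[-2,375,-6],[0,0,-0.82]],[[-2,375,-6],[0,0,-0.82]],[[-2,375,-6],[0,0,-0.82]],[[-2,375,-6],[0,0,-0.82]],[[-2,375,-6],[0,0,-0.82]],[[-2,375,-6],[0,0,-0.82]]]'; python3 - <<'E'
from h import *
s=cap("side"); t=cap("top")
A=cv2.resize(s["frame"][150:230,225:325,::-1],None,fx=6,fy=6,interpolation=cv2.INTER_CUBIC)
cv2.imwrite("pics/s2.png",A)
go([.5755,.0385,.20],-131)
S=r.sense(); 
for c in (s,t): print(proj(c,[*S["tcp_pos"][:2],S["tcp_pos"][2]-.0755]),proj(c,[.5755,.0385,.065]))
E
```

```text
time_s: 5.15
tcp_pos: [0.575, 0.0372, 0.1986]
ee_rot: [[-0.654, -0.756, -0.006], [-0.756, 0.654, -0.001], [0.005, 0.004, -1.0]]
wrist_force: [-0.3, -0.6, -5.4]
gripper_width: 0.504
gripper_force: 30.0
shift [-1.9  1.7 -0.4] turn [ 0.0024 -0.0034 -0.0001] t 5.25
[268.34274106 190.66494377] [268.44529629 208.13094423]
[289.91700354 207.13899955] [288.45936418 209.19037286]
```

View pics/s2.png

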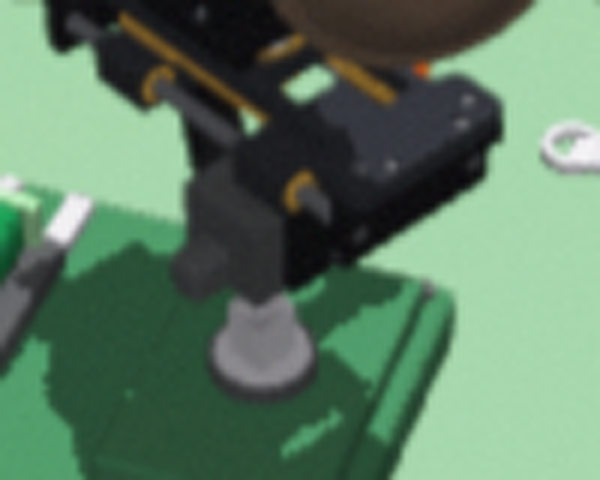

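The side crop shows the hub held just above the shaft. The hub's lower near corner is at crop (258,302), the left edge at x≈188, and the shoulder centre at (263,350). Checking the predicted corner positions.

```bash
python3 - <<'E'
from h import *
s=cap("side"); S=r.sense(); p=np.array(S["tcp_pos"]); R=np.array(S["ee_rot"])
f=lambda P:((proj(s,P)-[225,150])*6).round(0)
for x,y in((22,22),(22,-22),(-22,22),(-22,-22)): print(x,y,f(p+R@np.array([x/1e3,y/1e3,.0755])), f(p+R@np.array([x/1e3,y/1e3,.0355])))
for q in((.5755,.0385,.065),(.575,.0385,.098)): print("sh",f(q))
print("1cm along tool x",f(p+R@np.array([.01,0,.0755]))-f(p+R@np.array([0,0,.0755])))
E
```

```text
22 22 [336. 245.] [337. 172.]
22 -22 [265. 191.] [264. 118.]
-22 22 [255. 296.] [254. 223.]
-22 -22 [184. 240.] [181. 167.]
sh [261. 349.]
sh [261. 294.]
1cm along tool x [ 18. -12.]
```

```bash
python3 -m pendant '[[[-2,1.7,10],[0.002,-0.003,0]],[[-2,1.7,20],[0.002,-0.003,0]],[[-2,1.7,25],[0.002,-0.003,0]],[[-2,1.7,29],[0.002,-0.003,0]],[[-2,1.7,33],[0.002,-0.003,0]],[[-2,1.7,36],[0.002,-0.003,0]]]'
```

```text
time_s: 5.9
tcp_pos: [0.5755, 0.0376, 0.1674]
ee_rot: [[-0.654, -0.756, -0.0], [-0.756, 0.654, -0.004], [0.003, -0.002, -1.0]]
wrist_force: [-7.9, -7.1, 14.3]
gripper_width: 0.502
gripper_force: 30.0
```

```bash
python3 -m pendant '[[[0,0,0],[0,0,0]],[[0,0,2],[0,0,0]],[[0,0,4],[0,0,0]],[[0,0,4],[0,0,0]]]'
```

```text
time_s: 6.3
tcp_pos: [0.5761, 0.0377, 0.1652]
ee_rot: [[-0.654, -0.756, 0.003], [-0.756, 0.654, -0.003], [0.0, -0.004, -1.0]]
wrist_force: [-6.9, -5.3, 14.3]
gripper_width: 0.505
gripper_force: 30.0
```

```bash
python3 -m pendant '[[[1,0,0],[0,0,0]],[[2,0,0],[0,0,0]],[[2.5,0,2],[0,0,0]],[[2.5,0,4],[0,0,0]],[[2.5,0,4],[0,0,0]]]'
```

```text
time_s: 6.8
tcp_pos: [0.5754, 0.0367, 0.1577]
ee_rot: [[-0.655, -0.756, 0.004], [-0.756, 0.655, -0.001], [-0.002, -0.003, -1.0]]
wrist_force: [0.7, -5.4, -0.9]
gripper_width: 0.503
gripper_force: 30.0
```

```bash
python3 -m pendant '[[[0,0,3],[0,0,0]],[[0,0,6],[0,0,0]],[[0,0,9],[0,0,0]],[[0,0,12],[0,0,0]]]'
```

```text
time_s: 7.2
tcp_pos: [0.5752, 0.0364, 0.1459]
ee_rot: [[-0.655, -0.756, 0.003], [-0.756, 0.655, -0.001], [-0.001, -0.003, -1.0]]
wrist_force: [-1.3, -8.2, 1.5]
gripper_width: 0.5
gripper_force: 30.0
```

```bash
python3 -m pendant '[[[0,0,2],[0,0,0]],[[0,0,4],[0,0,0]],[[0,0,6],[0,0,0]],[[0,0,6],[0,0,0]]]'
```

```text
time_s: 7.6
tcp_pos: [0.5751, 0.0362, 0.141]
ee_rot: [[-0.655, -0.756, 0.003], [-0.756, 0.655, -0.002], [-0.001, -0.003, -1.0]]
wrist_force: [-3.4, -8.2, 8.3]
gripper_width: 0.506
gripper_force: 30.0
```

```bash
python3 -m pendant '[[[0,0,2],[0,0,0]],[[0,0,4],[0,0,0]],[[0,0,4],[0,0,0]]]'; python3 -m pendant '[[[0,0,4],[0,0,0]],[[0,0,2],[0,0,0]],[[0,0,2],[0,0,0]],[[0,0,2],[0,0,0]]]' 1;
```

```text
time_s: 7.9
tcp_pos: [0.575, 0.0362, 0.1399]
ee_rot: [[-0.654, -0.756, 0.004], [-0.756, 0.654, -0.002], [-0.001, -0.004, -1.0]]
wrist_force: [-9.7, -7.2, 22.3]
gripper_width: 0.5
gripper_force: 30.0
time_s: 8.3
tcp_pos: [0.5753, 0.038, 0.1332]
ee_rot: [[-0.655, -0.756, 0.004], [-0.756, 0.655, 0.001], [-0.003, -0.002, -1.0]]
wrist_force: [0.4, 0.5, -0.2]
gripper_width: 0.78
gripper_force: 0.0
```

The crank is home: it stopped hard at TCP z 0.140 with the force rising, as predicted. Lifting clear and moving over the sleeve.

```bash
python3 -m pendant '[[[0,0,-45],[0,0,0]],[[0,0,-90],[0,0,0]],[[50,0,-90],[0,0,0]],[[75,1,-90],[0,0,0]],[[75,1,-90],[0,0,0]],[[75,1,-90],[0,0,0]]]' 1; python3 - <<'E'
from h import *
s=cap("side"); t=cap("top")
save(s,"s3.png",(200,120,340,230),5)
hsv=cv2.cvtColor(s["frame"],cv2.COLOR_RGB2HSV); m=cv2.inRange(hsv,(3,150,120),(18,255,255)); m[:,:200]=0;m[:,340:]=0
n,l,st,ce=cv2.connectedComponentsWithStats(m); i=1+np.argmax(st[1:,4]); print(st[i],ce[i],"at z.108",onz(s,*ce[i],.108))
print(r.sense()["tcp_pos"],proj(s,[.525,-.020,.108]))
go([.525,-.020,.168],-131)
E
```

```text
time_s: 8.9
tcp_pos: [0.525, -0.0186, 0.2234]
ee_rot: [[-0.656, -0.755, 0.004], [-0.755, 0.656, 0.001], [-0.004, -0.002, -1.0]]
wrist_force: [-0.3, 1.1, -0.1]
gripper_width: 1.0
gripper_force: 0.0
[286 174  10  18 147] [290.23809524 183.02721088] at z.108 [ 0.52607708 -0.01592852  0.108     ]
[ 0.52555036 -0.01793619  0.22311318] [290.80933565 181.99871481]
shift [ 2.1 -0.8 55.1] turn [-0.0023  0.0032  0.0016] t 9.0
```

View pics/s3.png

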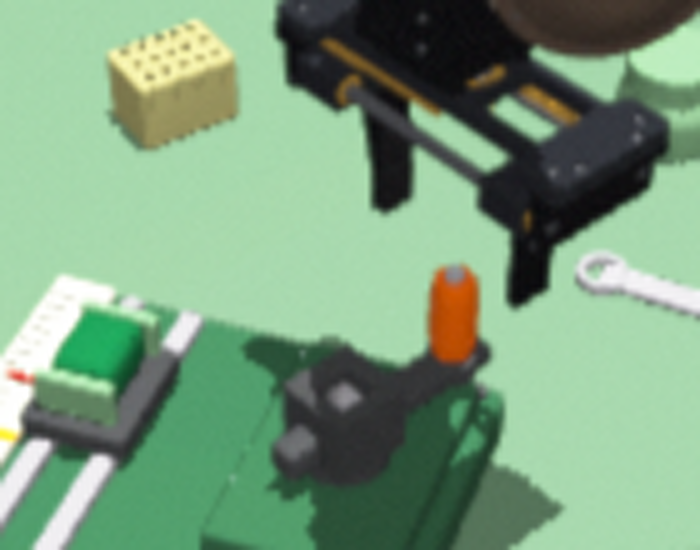

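The crank sits on the spindle with the shaft top visible in the bore, and the sleeve is at crop (453,315) between the open fingers. Going down and gripping the sleeve.

```bash
python3 -m pendant '[[[0,0,30],[0,0,0]],[[0,0,55],[0,0,0]],[[0,0,55],[0,0,0]]]' 1; python3 -m pendant '[[[0,0,0],[0,0,0]],[[0,0,0],[0,0,0]],[[0,0,0],[0,0,0]],[[0,0,0],[0,0,0]],[[0,0,0],[0,0,0]],[[0,0,0],[0,0,0]],[[0,0,0],[0,0,0]],[[0,0,0],[0,0,0]],[[0,0,0],[0,0,0]],[[0,0,0],[0,0,0]]]' 0.1
python3 - <<'E'
from h import *
S=r.sense(); p=np.array(S["tcp_pos"]);R=np.array(S["ee_rot"]); print(p,S["gripper_width"])
c=np.array([.5753,.0372]); v=p[:2]-c; a0=np.arctan2(v[1],v[0]); L=np.hypot(*v); print(np.degrees(a0),L)
for k in range(1,22):
    th=.09*k; q=c+.075*np.array([np.cos(a0+th),np.sin(a0+th)])
    print(round(th,2),(R.T@np.array([*(q-p[:2]),0])*1e3)[:2].round(1))
E
```

```text
time_s: 9.3
tcp_pos: [0.5235, -0.0181, 0.1647]
ee_rot: [[-0.655, -0.755, -0.004], [-0.755, 0.655, -0.0], [0.003, 0.003, -1.0]]
wrist_force: [-0.2, -1.0, -0.7]
gripper_width: 0.999
gripper_force: 0.0
time_s: 10.3
tcp_pos: [0.5251, -0.0184, 0.1684]
ee_rot: [[-0.655, -0.755, 0.004], [-0.755, 0.655, 0.001], [-0.003, -0.002, -1.0]]
wrist_force: [0.8, 1.3, -0.2]
gripper_width: 0.29
gripper_force: 30.0
[ 0.52511966 -0.01842147  0.1683621 ] 0.29017577562717767
-132.0560123560012 0.07491204055272266
0.09 [-0.1 -6.7]
0.18 [ -0.9 -13.4]
0.27 [ -2.2 -20.1]
0.36 [ -4.2 -26.5]
0.45 [ -6.7 -32.8]
0.54 [ -9.8 -38.8]
0.63 [-13.4 -44.5]
0.72 [-17.6 -49.8]
0.81 [-22.1 -54.8]
0.9 [-27.1 -59.3]
0.99 [-32.5 -63.3]
1.08 [-38.3 -66.9]
1.17 [-44.3 -69.9]
1.26 [-50.6 -72.4]
1.35 [-57.  -74.3]
1.44 [-63.7 -75.6]
1.53 [-70.4 -76.3]
1.62 [-77.1 -76.4]
1.71 [-83.9 -75.9]
1.8 [-90.5 -74.8]
1.89 [-97.  -73.1]
```

```bash
python3 -m pendant '[[[0,-6.7,0],[0,0,0]],[[-0.9,-13.4,0],[0,0,0]],[[-2.2,-20.1,0],[0,0,0]],[[-4.2,-26.5,0],[0,0,0]],[[-6.7,-32.8,0],[0,0,0]],[[-9.8,-38.8,0],[0,0,0]],[[-13.4,-44.5,0],[0,0,0]],[[-17.6,-49.8,0],[0,0,0]],[[-22.1,-54.8,0],[0,0,0]],[[-27.1,-59.3,0],[0,0,0]]]'
python3 - <<'E'
from h import *
S=r.sense(); p=np.array(S["tcp_pos"]); c=np.array([.5753,.0372]); v=p[:2]-c; print(p,np.degrees(np.arctan2(v[1],v[0])),np.hypot(*v),S["gripper_width"])
E
```

```text
time_s: 11.3
tcp_pos: [0.5881, -0.0377, 0.1684]
ee_rot: [[-0.655, -0.755, 0.003], [-0.755, 0.655, -0.0], [-0.002, -0.003, -1.0]]
wrist_force: [-2.4, -4.6, 0.7]
gripper_width: 0.285
gripper_force: 30.0
[ 0.5881013  -0.03774628  0.16841757] -80.30705502378424 0.07603168770951779 0.28536808237000844
```

```bash
python3 -m pendant '[[[-5.4,-4,0],[0,0,0]],[[-11.2,-7.6,0],[0,0,0]],[[-17.2,-10.6,0],[0,0,0]],[[-23.5,-13.1,0],[0,0,0]],[[-29.9,-15,0],[0,0,0]],[[-36.6,-16.3,0],[0,0,0]],[[-43.3,-17,0],[0,0,0]],[[-50,-17.1,0],[0,0,0]],[[-56.8,-16.6,0],[0,0,0]],[[-56.8,-16.6,0],[0,0,0]]]'
python3 - <<'E'
from h import *
S=r.sense(); p=np.array(S["tcp_pos"]); c=np.array([.5753,.0372]); v=p[:2]-c; print(p,np.degrees(np.arctan2(v[1],v[0])),np.hypot(*v),S["gripper_width"])
t=cap("top"); s=cap("side")
A=cv2.resize(t["frame"][120:170,255:315,::-1],None,fx=6.5,fy=6.5,interpolation=cv2.INTER_CUBIC)
B=cv2.resize(s["frame"][180:230,170:230,::-1],None,fx=6.5,fy=6.5,interpolation=cv2.INTER_CUBIC)
cv2.imwrite("pics/p4.png",np.hstack([A,B]))
for n,c in(("top",t),("side",s)):
    f=c["frame"].astype(int); red=(f[:,:,0]-np.maximum(f[:,:,1],f[:,:,2])>40)
    hsv=cv2.cvtColor(c["frame"],cv2.COLOR_RGB2HSV); yel=cv2.inRange(hsv,(20,120,90),(35,255,255))>0
    b=(275,125,315,160) if n=="top" else (180,180,225,225)
    for nm,m in(("red",red),("yel",yel)):
        k=m[b[1]:b[3],b[0]:b[2]]; ys,xs=np.nonzero(k)
        if len(xs): print(n,nm,len(xs),xs.mean()+b[0],ys.mean()+b[1],xs.min()+b[0],xs.max()+b[0],ys.min()+b[1],ys.max()+b[1])
E
```

```text
time_s: 12.3
tcp_pos: [0.6392, -0.0041, 0.1687]
ee_rot: [[-0.655, -0.756, 0.007], [-0.756, 0.655, 0.001], [-0.006, -0.005, -1.0]]
wrist_force: [2.5, -3.1, -2.3]
gripper_width: 0.285
gripper_force: 30.0
[ 0.63917436 -0.00408021  0.16869275] -32.87345620546876 0.07605254738168805 0.2853083125244945
top red 12 292.4166666666667 142.16666666666666 292 293 139 146
top yel 29 290.82758620689657 140.13793103448276 289 293 134 146
side red 12 198.08333333333334 202.91666666666666 196 200 202 204
side yel 24 195.95833333333334 205.08333333333334 191 200 203 207
```

View pics/p4.png

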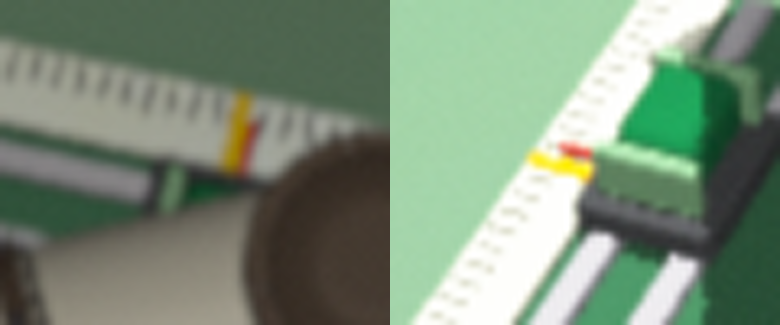

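The pointer is just short of the yellow line: top crop about (250,130) against the line at (238,130), and side crop (575,152) against (560,163). Computing the gap along the unit's y.

```bash
python3 - <<'E'
from h import *
t=cap("top"); s=cap("side")
y=np.radians(-12.7); uy=np.array([-np.sin(y),np.cos(y),0])
r1=((292.4,142.2),(198.1,202.9)); y1=((290.8,140.14),(196,205.1))
R=tri(t,r1[0],s,r1[1]); Y=tri(t,y1[0],s,y1[1]); print(R,Y,"gap",(Y-R)@uy)
for z in(.036,.040,.045,.05):
  print(z,"top",[(onz(t,*y1[0],.037)-onz(t,*r1[0],z))@uy,],"side",(onz(s,*y1[1],.037)-onz(s,*r1[1],z))@uy)
# tangent steps
S=r.sense(); p=np.array(S["tcp_pos"]);Q=np.array(S["ee_rot"]); c=np.array([.5753,.0372]); v=p[:2]-c; a0=np.arctan2(v[1],v[0])
for th in(.1,.15,.2,.25,.3):
    q=.076*(np.array([np.cos(a0+th),np.sin(a0+th)])-np.array([np.cos(a0),np.sin(a0)])); print(th,(Q.T@np.array([*q,0])*1e3)[:2].round(1))
E
```

```text
[0.76390346 0.0269063  0.04872713] [0.76997245 0.03106366 0.04397842] gap 0.00538989663537719
0.036 top [np.float64(0.005595734303744869)] side 0.010193756302647433
0.04 top [np.float64(0.00567281553927739)] side 0.0068011869961181835
0.045 top [np.float64(0.005769167083692976)] side 0.0025604753629567545
0.05 top [np.float64(0.0058655186281086095)] side -0.0016802362702049158
0.1 [-7.5  1.4]
0.15 [-11.1   2.4]
0.2 [-14.8   3.5]
0.25 [-18.3   4.9]
0.3 [-21.8   6.4]
```

```bash
python3 -m pendant '[[[-7.5,1.4,0],[0,0,0]],[[-14.8,3.5,0],[0,0,0]],[[-18.3,4.9,0],[0,0,0]],[[-18.3,4.9,0],[0,0,0]],[[-18.3,4.9,0],[0,0,0]]]'
python3 - <<'E'
from h import *
S=r.sense(); p=np.array(S["tcp_pos"]); c=np.array([.5753,.0372]); v=p[:2]-c; print(p,np.degrees(np.arctan2(v[1],v[0])),np.hypot(*v),S["gripper_width"])
t=cap("top"); s=cap("side")
A=cv2.resize(t["frame"][125:155,275:310,::-1],None,fx=11,fy=11,interpolation=cv2.INTER_CUBIC)
B=cv2.resize(s["frame"][190:220,180:215,::-1],None,fx=11,fy=11,interpolation=cv2.INTER_CUBIC)
cv2.imwrite("pics/p5.png",np.hstack([A,B]))
for n,c in(("top",t),("side",s)):
    f=c["frame"].astype(int); red=(f[:,:,0]-np.maximum(f[:,:,1],f[:,:,2])>40)
    hsv=cv2.cvtColor(c["frame"],cv2.COLOR_RGB2HSV); yel=cv2.inRange(hsv,(20,120,90),(35,255,255))>0
    b=(275,125,315,160) if n=="top" else (180,180,225,225)
    for nm,m in(("red",red),("yel",yel)):
        k=m[b[1]:b[3],b[0]:b[2]]; ys,xs=np.nonzero(k)
        if len(xs): print(n,nm,len(xs),xs.mean()+b[0],ys.mean()+b[1],xs.min()+b[0],xs.max()+b[0],ys.min()+b[1],ys.max()+b[1])
E
```

```text
time_s: 13.0
tcp_pos: [0.6469, 0.0125, 0.1691]
ee_rot: [[-0.655, -0.756, 0.007], [-0.756, 0.655, 0.002], [-0.006, -0.005, -1.0]]
wrist_force: [4.7, -3.2, -2.8]
gripper_width: 0.288
gripper_force: 30.0
[0.64685264 0.01248242 0.16909003] -19.057273353157942 0.07570164825547351 0.2878385472226389
top red 6 291.5 139.0 291 292 138 140
top yel 10 291.4 136.6 290 293 134 141
side red 13 197.0 204.0 195 199 203 205
side yel 18 195.33333333333334 205.22222222222223 191 200 203 207
```

View pics/p5.png

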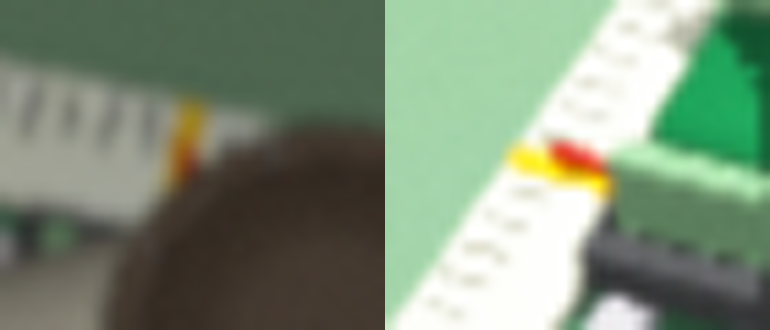

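In both crops the red pointer lies on the yellow line, roughly 1 mm short of centre. I'll add 3 mm of arc, then release and lift.

```bash
python3 -m pendant '[[[-1.5,0.6,0],[0,0,0]],[[-2.8,1.1,0],[0,0,0]],[[-2.8,1.1,0],[0,0,0]],[[-2.8,1.1,0],[0,0,0]]]'; python3 -m pendant '[[[0.7,-0.3,0],[0,0,0]],[[0.7,-0.3,0],[0,0,0]],[[0.7,-0.3,0],[0,0,0]],[[0.7,-0.3,0],[0,0,0]],[[0.7,-0.3,-40],[0,0,0]],[[0.7,-0.3,-80],[0,0,0]],[[0.7,-0.3,-80],[0,0,0]]]' 0.6
python3 - <<'E'
from h import *
P=onz(cap("top"),177+(583-400)/5,167+103/5,.09); print("pivot",P)
t=cap("top");K=onz(t,177+(462-400)/5,167+198/5,.132); N=onz(t,177+(587-400)/5,167+225/5,.06)
s=cap("side"); m=cv2.inRange(cv2.cvtColor(s["frame"],cv2.COLOR_RGB2HSV),(0,0,0),(180,255,35)); m[:,:235]=0;m[:,265:]=0;m[:255]=0;m[300:]=0
n,l,st,ce=cv2.connectedComponentsWithStats(m); i=1+np.argmax(st[1:,4]); K2=onz(s,*ce[i],.112); print("side knob",st[i],K2)
Ps=onz(s,212+(498-400)/5,241+(420-300)/5,.09); print("pivot side",Ps)
for q in(K,K2,N): d=q-P; print(q,np.hypot(*d[:2]),np.degrees(np.arctan2(d[1],d[0])))
f=t["frame"].astype(int); red=(f[:,:,0]-np.maximum(f[:,:,1],f[:,:,2])>40)
for b in((275,125,315,160),(200,190,230,225)):
    ys,xs=np.nonzero(red[b[1]:b[3],b[0]:b[2]]); print("top red",len(xs),(xs.mean()+b[0],ys.mean()+b[1]) if len(xs) else 0)
A=cv2.resize(t["frame"][120:240,170:320,::-1],None,fx=2.6,fy=2.6,interpolation=cv2.INTER_CUBIC)
B=cv2.resize(s["frame"][170:320,150:300,::-1],None,fx=2.6,fy=2.6,interpolation=cv2.INTER_CUBIC)
A=cv2.copyMakeBorder(A,0,390-A.shape[0],0,0,cv2.BORDER_CONSTANT)
cv2.imwrite("pics/p6.png",np.hstack([A,B]))
E
```

```text
time_s: 13.5
tcp_pos: [0.6477, 0.015, 0.1691]
ee_rot: [[-0.655, -0.755, 0.007], [-0.756, 0.655, 0.001], [-0.005, -0.004, -1.0]]
wrist_force: [4.7, -2.7, -2.4]
gripper_width: 0.289
gripper_force: 30.0
time_s: 14.2
tcp_pos: [0.6488, 0.0148, 0.2559]
ee_rot: [[-0.654, -0.756, 0.016], [-0.756, 0.654, 0.002], [-0.012, -0.011, -1.0]]
wrist_force: [0.5, 1.0, 1.0]
gripper_width: 0.592
gripper_force: 0.0
pivot [0.63109888 0.23808919 0.09      ]
side knob [246 278  10  14 102] [0.57658228 0.30324758 0.112     ]
pivot side [0.62893984 0.2440673  0.09      ]
[0.57639689 0.29472278 0.132     ] 0.07873799567023386 134.0060550997629
[0.57658228 0.30324758 0.112     ] 0.08495691007272807 129.91848390034778
[0.56847651 0.23881596 0.06      ] 0.06262659511692154 179.33507818692505
top red 0 0
top red 3 (np.float64(211.0), np.float64(213.0))
```

View pics/p6.png

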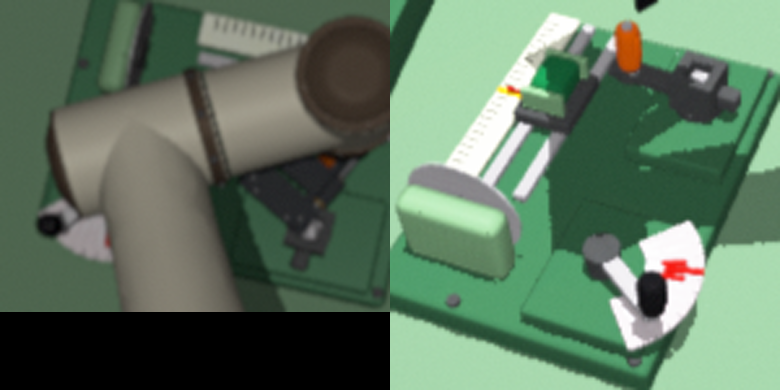

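The crank is on, with its sleeve clear, and the side crop shows the pointer on the yellow line at about (509,90). The lever knob is at (651,293), with the red mark at (683,270). Moving above the knob.

```bash
python3 -c "
from h import *
go([.5765,.298,.24],-47.3)"
```

```text
shift [-168.8  237.9    8.8] turn [-0.003   0.0018 -1.46  ] t 14.35
```

```bash
python3 -m pendant '[[[-169,238,9],[0,0,-1.46]],[[-169,238,9],[0,0,-1.46]],[[-169,238,9],[0,0,-1.46]],[[-169,238,9],[0,0,-1.46]],[[-169,238,9],[0,0,-1.46]],[[-169,238,9],[0,0,-1.46]],[[-169,238,9],[0,0,-1.46]],[[-169,238,9],[0,0,-1.46]],[[-169,238,9],[0,0,-1.46]],[[-169,238,9],[0,0,-1.46]]]' 0.8
python3 - <<'E'
from h import *
s=cap("side");save(s,"p7.png",(180,170,330,320),4); f=lambda P:((proj(s,P)-[180,170])*4).round()
p=np.array(r.sense()["tcp_pos"]); print("knob pred",f([.5765,.298,.112]),"ptr red check")
t=cap("top"); fr=t["frame"].astype(int); red=(fr[:,:,0]-np.maximum(fr[:,:,1],fr[:,:,2])>40)
b=(275,125,315,160); ys,xs=np.nonzero(red[b[1]:b[3],b[0]:b[2]]); print("top red",len(xs),xs+b[0],ys+b[1])
go([.5765,.298,.166],-47.3)
E
```

```text
time_s: 15.35
tcp_pos: [0.5762, 0.2979, 0.2375]
ee_rot: [[0.682, -0.731, -0.0], [-0.731, -0.682, -0.001], [0.001, 0.001, -1.0]]
wrist_force: [0.0, 0.3, -0.8]
gripper_width: 0.802
gripper_force: 0.0
knob pred [284. 450.] ptr red check
top red 15 [291 292 291 292 291 290 291 290 291 290 291 290 291 290 290] [138 138 139 139 140 141 141 142 142 143 143 144 144 145 146]
shift [-0.2 -0.3 71.8] turn [ 0.0005 -0.0011  0.0001] t 15.45
```

View pics/p7.png

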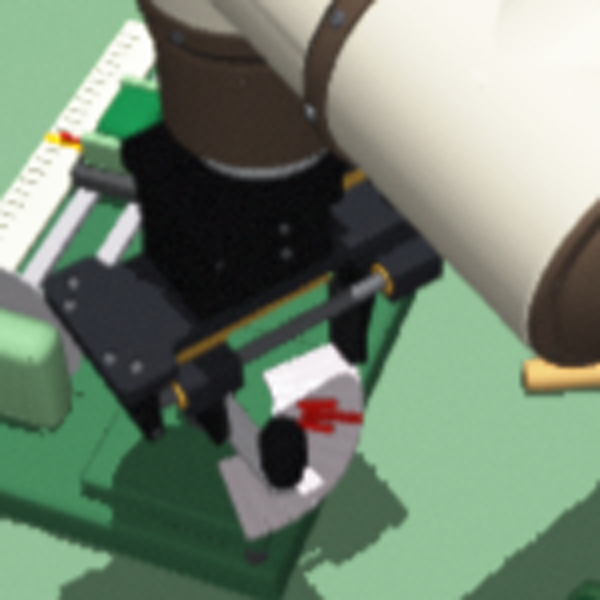

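The knob is at crop (284,452), matching the prediction, and the pointer is within about 0.7 mm of the line's centre (unobstructed top view). Going down to grip the knob.

```bash
python3 -m pendant '[[[0,0,40],[0,0,0]],[[0,0,71],[0,0,0]],[[0,0,71],[0,0,0]]]' 0.8; python3 -m pendant '[[[0,0,0],[0,0,0]],[[0,0,0],[0,0,0]],[[0,0,0],[0,0,0]],[[0,0,0],[0,0,0]],[[0,0,0],[0,0,0]],[[0,0,0],[0,0,0]],[[0,0,0],[0,0,0]],[[0,0,0],[0,0,0]]]' 0.1
python3 - <<'E'
from h import *
S=r.sense(); p=np.array(S["tcp_pos"]);R=np.array(S["ee_rot"]); c=np.array([.630,.240]); v=p[:2]-c; L=np.hypot(*v); a0=np.arctan2(v[1],v[0]); print(p,L,np.degrees(a0))
for th in np.arange(.1,1.01,.1):
    q=c+.08*np.array([np.cos(a0+th),np.sin(a0+th)]) ; q0=c+.08*v/L
    print(th.round(2),(R.T@np.array([*(q-q0),0])*1e3)[:2].round(1))
E
```

```text
time_s: 15.75
tcp_pos: [0.5744, 0.296, 0.1627]
ee_rot: [[0.676, -0.737, -0.007], [-0.737, -0.676, -0.006], [-0.0, 0.009, -1.0]]
wrist_force: [-0.4, -0.6, 0.1]
gripper_width: 0.8
gripper_force: 0.0
time_s: 16.55
tcp_pos: [0.5772, 0.2979, 0.1691]
ee_rot: [[0.678, -0.735, 0.003], [-0.735, -0.678, 0.001], [0.002, -0.003, -1.0]]
wrist_force: [-1.0, -1.0, 2.3]
gripper_width: 0.276
gripper_force: 30.0
[0.57722601 0.29794146 0.16907294] 0.07837287247838602 132.32774621884207
0.1 [0.3 8. ]
0.2 [ 1.5 15.9]
0.3 [ 3.4 23.7]
0.4 [ 6.1 31.2]
0.5 [ 9.5 38.4]
0.6 [13.7 45.3]
0.7 [18.5 51.7]
0.8 [23.9 57.5]
0.9 [29.9 62.9]
1.0 [36.3 67.6]
```

```bash
python3 -m pendant '[[[0.3,8,0],[0,0,-0.1]],[[1.5,15.9,0],[0,0,-0.2]],[[3.4,23.7,0],[0,0,-0.3]],[[6.1,31.2,0],[0,0,-0.4]],[[9.5,38.4,0],[0,0,-0.5]],[[13.7,45.3,0],[0,0,-0.6]],[[16,48.6,0],[0,0,-0.65]],[[16,48.6,0],[0,0,-0.65]]]'; python3 -m pendant '[[[0,0,0],[0,0,0]]]'
python3 - <<'E'
from h import *
S=r.sense(); p=np.array(S["tcp_pos"]);R=np.array(S["ee_rot"]); c=np.array([.630,.240]); v=p[:2]-c; L=np.hypot(*v); a0=np.arctan2(v[1],v[0]); print(p,L,np.degrees(a0),np.degrees(np.arctan2(R[1,0],R[0,0])),S["moment"])
for th in (.05,.1,.15,.2,.25):
    q=c+.08*np.array([np.cos(a0+th),np.sin(a0+th)]) ; q0=c+.08*v/L
    print(th,(R.T@np.array([*(q-q0),0])*1e3)[:2].round(1))
E
```

```text
time_s: 17.35
tcp_pos: [0.5522, 0.2531, 0.1691]
ee_rot: [[0.985, -0.175, 0.003], [-0.175, -0.985, 0.001], [0.003, -0.002, -1.0]]
wrist_force: [-2.2, -1.2, 4.0]
gripper_width: 0.277
gripper_force: 30.0
time_s: 17.45
tcp_pos: [0.5523, 0.2531, 0.169]
ee_rot: [[0.984, -0.176, 0.003], [-0.176, -0.984, 0.0], [0.003, -0.001, -1.0]]
wrist_force: [-2.2, -0.8, 4.5]
gripper_width: 0.276
gripper_force: 30.0
[0.55226515 0.25314789 0.16902956] 0.07883891042846539 170.39998356169053 -10.111332920831373 [-0.17965842  0.74764167 -0.11104053]
0.05 [0.1 4. ]
0.1 [0.5 8. ]
0.15 [ 1.  11.9]
0.2 [ 1.7 15.9]
0.25 [ 2.7 19.8]
```

```bash
python3 -m pendant '[[[0,2,0],[0,0,-0.025]],[[0,2,0],[0,0,-0.025]]]' | grep -E "pos|force"; python3 -m pendant '[[[0,2,0],[0,0,-0.025]],[[0,2,0],[0,0,-0.025]]]'| grep -E "pos|force"; python3 -m pendant '[[[0,2,0],[0,0,-0.025]],[[0,2,0],[0,0,-0.025]]]'| grep -E "pos|force"; python3 -m pendant '[[[0,2,0],[0,0,-0.025]],[[0,2,0],[0,0,-0.025]]]'| grep -E "pos|force"; python3 -m pendant '[[[0,2,0],[0,0,-0.025]],[[0,2,0],[0,0,-0.025]]]'| grep -E "pos|force"
```

```text
tcp_pos: [0.5522, 0.2523, 0.169]
wrist_force: [-2.7, 3.0, 4.9]
gripper_force: 30.0
tcp_pos: [0.5522, 0.2511, 0.169]
wrist_force: [-3.3, 4.6, 4.5]
gripper_force: 30.0
tcp_pos: [0.5517, 0.2479, 0.169]
wrist_force: [-3.4, 1.8, 5.4]
gripper_force: 30.0
tcp_pos: [0.5515, 0.2455, 0.169]
wrist_force: [-2.7, 2.1, 5.3]
gripper_force: 30.0
tcp_pos: [0.5513, 0.2434, 0.169]
wrist_force: [-3.6, 1.8, 5.7]
gripper_force: 30.0
```

```bash
python3 -m pendant '[[[0.1,2.3,0],[0,0,-0.03]],[[0.1,2.3,0],[0,0,-0.03]],[[0.1,2.3,0],[0,0,-0.03]]]' | grep -E "pos|force"; python3 -m pendant '[[[0,0,0],[0,0,0]],[[0,0,0],[0,0,0]],[[0,0,0],[0,0,0]],[[0,0,0],[0,0,0]],[[0,0,-40],[0,0,0]],[[0,0,-80],[0,0,0]],[[0,0,-80],[0,0,0]]]' 0.7
python3 - <<'E'
from h import *
go([.45,.25,.25],0)
E
```

```text
tcp_pos: [0.5512, 0.2407, 0.169]
wrist_force: [-3.2, 1.3, 5.5]
gripper_force: 30.0
time_s: 19.45
tcp_pos: [0.5536, 0.2423, 0.2551]
ee_rot: [[1.0, -0.019, 0.015], [-0.019, -1.0, 0.007], [0.015, -0.007, -1.0]]
wrist_force: [-0.5, -0.2, 1.1]
gripper_width: 0.686
gripper_force: 0.0
shift [-103.8   -5.6    3.6] turn [-0.0071 -0.0147 -0.0192] t 19.45
```

Clear the view for a final check: move the arm back and to the left.

```bash
python3 -m pendant '[[[-150,-200,-20],[0,0,0]],[[-150,-200,-20],[0,0,0]],[[-150,-200,-20],[0,0,0]],[[-150,-200,-20],[0,0,0]],[[-150,-200,-20],[0,0,0]],[[-150,-200,-20],[0,0,0]],[[-150,-200,-20],[0,0,0]]]' | grep pos
python3 - <<'E'
from h import *
t=cap("top"); s=cap("side")
fr=t["frame"].astype(int); red=(fr[:,:,0]-np.maximum(fr[:,:,1],fr[:,:,2])>40)
b=(275,125,315,160); ys,xs=np.nonzero(red[b[1]:b[3],b[0]:b[2]]); print("ptr",len(xs),xs.mean()+b[0],ys.mean()+b[1])
A=cv2.resize(t["frame"][110:250,170:350,::-1],None,fx=2.2,fy=2.2,interpolation=cv2.INTER_CUBIC)
B=cv2.resize(s["frame"][160:320,150:310,::-1],None,fx=2.5,fy=2.5,interpolation=cv2.INTER_CUBIC)
A=cv2.copyMakeBorder(A,0,400-A.shape[0],0,0,cv2.BORDER_CONSTANT)
cv2.imwrite("pics/p8.png",np.hstack([A,B]))
m=cv2.inRange(cv2.cvtColor(s["frame"],cv2.COLOR_RGB2HSV),(0,0,0),(180,255,35)); m[:,:235]=0;m[:,300:]=0;m[:225]=0;m[300:]=0
n,l,st,ce=cv2.connectedComponentsWithStats(m)
for i in range(1,n):
    if st[i,4]>40: K=onz(s,*ce[i],.112); print(st[i],K,np.degrees(np.arctan2(K[1]-.2405,K[0]-.63)))
E
```

```text
tcp_pos: [0.4039, 0.4449, 0.2677]
ptr 15 290.73333333333335 141.66666666666666
[262 255  11  16 114] [0.55091742 0.2453863  0.112     ] 176.46434537980605
```

View pics/p8.png

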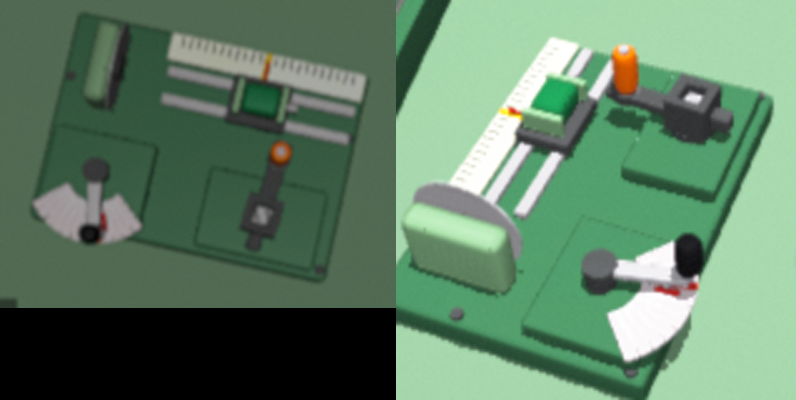

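The final picture shows the crank home on the spindle. The pointer is on the yellow line (top crop (266,68), unchanged). Allowing for parallax, the lever knob stands over the red mark, about 0.12 rad past the first ridge. Handing in.

```bash
python3 -c "
from station import r
print(r.finish_job())"
```

```text
the job is handed in; nothing more can be done
None
```

I handed the job in at about 20 s: the crank is fully home and released, the pointer is within about 1 mm of the yellow line's centre, the clamp lever is in the red notch by camera and feel, and I saw nothing else on the bench disturbed.

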